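# Ready the clay extruder for loading

## Task

Get the clay extruder ready for loading: stand the open slip cup upright on the middle of the round wooden board on the extruder's foot plate and let go of it. Then take the plunger by its wooden cross-bar and draw it straight up about 77 mm, keeping it in line with the barrel so that it does not bind, until its lower end has cleared the loading window but is still guided by the top of the barrel; finish while holding it there. Leave the cup standing and the other things on the bench where they are.

Things in the scene. Friction and masses are not known exactly. Their poses are not given: they have to be found in the camera images.
- cup: the slip cup: open, empty terracotta cup without handle, round, rim 60 mm across outside (narrower at the foot, wall 4 mm), 80 mm tall, 0.13 to 0.25 kg; the only open cup on the bench (its neighbours of like size are lidded jars). Starts upright on the bench. Origin: centre of its underside; z up.
- extruder: bolted down: grey foot plate 130 (its x) x 265 (y) x 12 mm; upright dark steel barrel, 60 mm outside, 115 mm tall, bore 30 mm; a round wooden board towards +y. Loading window in the barrel's +x side, 25 to 65 mm above the bore floor; the 50 mm above it are a closed guide. Origin: on the barrel's axis at bench height, z up; the plate reaches from y = -65 to y = +200 mm.
- board_top (a point): centre of the top face of the round wooden board (100 mm across, 18 mm thick, flat, no rim), 140 mm from the barrel's axis along the extruder's +y, 30 mm above the bench. z up.
- bore_floor (a point): centre of the floor of the bore, on the barrel's axis, 12 mm above the bench; the plunger's lower end rests here at the start. z up.
- barrel_rim (a point): centre of the barrel's top rim, on its axis, 127 mm above the bench.
- plunger: the plunger: loose aluminium rod 28 mm in diameter (1 mm clearance all round in the bore) and 150 mm long below a wooden cross-bar; 0.28 to 0.56 kg; it slides up and turns freely and drops back if let go. Origin: centre of its lower end; z up along the rod, x along the cross-bar.
- crossbar (a point): centre of the plunger's wooden cross-bar: 90 mm long along the plunger's x, 20 mm wide along its y, 24 mm tall; at the start it stands 172 mm above the bench, its underside 33 mm above the barrel's rim; the rod stands between them. Axes as the plunger's.
- jar_a: lidded terracotta jar, 60 mm across, 85 mm tall, flat steel lid; a bystander that shares the right-hand side of the bench with the cup. Origin: centre of its underside.
- jar_b: lidded white ceramic jar, 54 mm across, 95 mm tall, wooden lid; a bystander beside the cup. Origin: centre of its underside.
- bowl: wide shallow terracotta bowl, 110 mm across, 45 mm high; bystander. Origin: centre of its underside.
- vase: small terracotta vase, 84 mm across, 130 mm tall; bystander. Origin: centre of its underside.
- brush: flat brush lying on the bench, 190 mm long; bystander. Origin near its middle, at bench height.
- die: steel die ring, 56 mm across, 8 mm thick, flat on the bench; bystander. Origin: centre of its underside.
- rib: flat wooden smoothing rib, 100 x 45 x 8 mm, lying on the bench; bystander. Origin: centre of its underside.
Not all that is in view belongs to the job. What is shaped like the cup but black or pink is not meant.

How it is judged:
On the way, in this order (a step that is already met when the one before it is completed fails the run):
1. the cup stands upright on the round board, released (horizontal distance between cup and board_top below 0.022 m and z of cup in the frame of board_top between -0.006 and 0.006 m and angle between cup's own z axis and vertical below 0.1 rad and linear speed of cup below 0.03 m/s and contact force between the fingers and cup below 0.3 N), for 0.3 s.
2. the plunger is drawn up clear of the window, still in the guide, and held (z of plunger in the frame of bore_floor between 0.066 and 0.088 m and horizontal distance between plunger and bore_floor below 0.006 m and angle between the z axis of plunger and the z axis of extruder, either way round below 0.04 rad and contact force between plunger and extruder below 12 N and contact force between the fingers and plunger above 3 N and linear speed of plunger below 0.02 m/s), for 0.3 s.
At the end, for the whole second after the job is handed in: The cup stands upright (within 0.1 rad) on the board, within 22 mm of its centre, untouched and still; the gripper holds the plunger still with its lower end 66 to 88 mm above the bore floor, in line with the barrel within 0.04 rad and 6 mm and not binding (under 12 N against the barrel) (all of step 1 and all of step 2); the arm keeps its last pose, push and grip.
It fails at once if the plunger is pulled right out of the barrel (lower end more than 108 mm above the bore floor) (z of plunger in the frame of bore_floor above 0.108 m).
It fails at once if the plunger is forced against the barrel (contact over 40 N) (contact force between plunger and extruder above 40 N).
It fails at once if the cup is tipped over (angle between cup's own z axis and vertical above 0.6 rad).
It fails at once if another thing on the bench is shifted more than 30 mm (distance of any of jar_a, jar_b, bowl, vase, brush, die, rib from where it was at the start of the episode above 0.03 m).
It also fails if it takes over 58 s, if anything falls off the work surface, if the arm or the gripper's body presses on something with over 40 N, if the wrist force passes 120 N, or if a joint passes its speed limit or range.

## Robot

A 6-joint arm with a two-finger parallel gripper is mounted at the origin on the work surface. World frame = base frame: x ahead of the robot, y to its left, z up, the work surface at z = 0. Lengths are in m, angles in rad, forces in N, time in s.
With the tool pointing down it reaches from about 0.25 to 0.725 m from the base axis. Payload 4 kg.
Tool frame: the origin (TCP) lies at the very end of the fingers, on their centre line; the grasp point (between the pads) lies 19 mm behind it; z points along the fingers, y is the line along which they close (so a half turn about z gives the same grasp; the last joint's range is limited). The gripper opens to 85 mm and grips with 20 to 120 N. Pads are 22 mm wide; open, the fingers measure 114 mm over their backs; the gripper's body (76 mm by 85 mm) begins 54 mm behind the grasp point. The pads swing forward as they close: fully open they stand 13 mm farther back than shut.
Start: joints at [1.135, 0.241, 0.005, 1.335, 0, 1.571], TCP at [0.211, 0.453, 0.231] pointing down, gripper open.
Joint ranges: [-2.72, 2.72], [-1.05, 1.87], [-1.09, 1.28], [-1.99, 2.15], [-1.42, 1.44], [-3.14, 3.14]. Speed limits (rad/s): [2.79, 2.79, 3.14, 3.14, 3.14, 3.14].

## Interface

Orientations are given as a unit quaternion [x, y, z, w].
In Python, from workcell import bot gives the robot as it stands.
- The arm moves only by the tool carry_out, never from a script. Its argument "increments" is one flat list of numbers, 5 for each row, row after row: the finger opening in cm, from 0 to 8.54, then the shift along the tool's x, y, z in cm, then the turn about the tool's z in rad. A call has exactly 5 rows; each row shifts and turns the commanded pose from where the row before left it, along the tool's axes as they then stand; what a row does not reach is not made up. A row lasts 1/8 s, in which the tool goes at most 62.5 mm and 10.7 degrees, less where a joint would pass 70% of its speed; a pose out of reach is approached as far as the arm can. A call with a gripper value outside its range is refused whole. The fingers move at their own pace and stop on an object; the grip force is fixed at half the most. Time passes only in rows, so rows that do not move let the fingers close, or fill a call up. It gives the time, the measured TCP pose, the force, the opening and the grip force at its end, in the units of the state.
- bot.get_obs(): the state, without advancing time (a new reading comes with each control period).
- bot.camera(name): name is "scene" or "top"; returns a dict with "pixels" (420x560x3 uint8, blue, green, red), "range_z" (420x560 float32, m along the optical axis (not along the pixel's ray), 0 where there is no reading), "mtx" (3x3 intrinsics, pixels), "eye" and "attitude" of the camera in the world. Camera axes: x right, y down, z forward; pixel columns grow to the right and rows downward; lengths in m; the calibration is good to about 2 mm. A picture is of the moment at which its call begins.
- bot.job_done(): hands the job in; it is judged then, once.
Trained networks look in a picture, given as the dict that the camera call returned (one of the last four; its "shot" number tells which), for a name from the list of things; names that differ only in an ending like _2 or _b are one class to them, and where a whole thing is asked for, a point or a joint stands for the part that bears it (a point fixed in the world has none). Each returns a list of dicts, best first, with "p" (0 to 1); they miss things now and then, are a little off and sometimes report something else, mostly with a low value. They report only what shows in the picture. A call takes as long as a camera call. They do not tell look-alikes from the thing itself.
- bot.find_in(picture, name): "xyz" ([x, y, z] in m, in the coordinates of the camera as it stood for that picture, good to about 4 mm: the middle of the surface that is visible of it).
- bot.regions_of(picture, name): "mask" (420x560 bool, what is visible of it).
- bot.place_of(picture, name): "xyz" ([x, y, z] in m, in the coordinates of the camera as it stood for that picture, good to about 4 mm: a listed point, or the origin of a listed thing).
The state is a dict: "clock": time; "joint_pos": joint angles; "joint_vel": joint speeds; "tau": joint torques, N m; "eef_pos": TCP position; "tool_rot": TCP orientation; "ft_force": force on the tool from outside, world axes, zero at the start; "ft_torque": the same for the moment, N m; "grip_width": finger opening in m; "grasp_force": force on a finger pad.
Only numpy, scipy, OpenCV 4.12 (cv2) and the standard library are available. Lean on these libraries where they do the work, as an engineer would, in place of code of your own. Each camera call takes 0.05 s, during which the arm holds its last target. There are 200 camera calls.

## Working session

There is one attempt and no reset: what is moved stays moved. The work goes in short steps, Python scripts to look and compute and a tool call to move; the robot and the scene stay as the last step left them, time stands still between calls to the robot, and variables do not carry over. Pictures are saved under pics/ and viewed, at most 10 in all, crops included, and the job is handed in when it is done.

Besides the shell and the picture viewer there is one more tool, called after "Request:" by a JSON object that holds its "op" and its "data". carry_out: Moves the arm, as the interface text tells. Its arguments: {"type":"object","properties":{"increments":{"type":"array","items":{"type":"number"}}},"required":["increments"]}

```bash
mkdir -p pics
cat > h.py <<'E'
from workcell import bot
import numpy as np, cv2
from scipy.spatial.transform import Rotation as R
def att(c):
    a=np.array(c["attitude"],float)
    return a if a.shape==(3,3) else R.from_quat(a).as_matrix()
def w(c,p): return att(c)@np.array(p)+np.array(c["eye"])
def cloud(c):
    z=c["range_z"];v,u=np.mgrid[:420,:560];K=c["mtx"]
    P=np.stack([(u-K[0][2])/K[0][0]*z,(v-K[1][2])/K[1][1]*z,z],-1)
    P=P@att(c).T+np.array(c["eye"]);P[z==0]=np.nan
    return P
E
python3 - <<'E'
from h import *
np.set_printoptions(precision=4,suppress=True)
for n in ("scene","top"):
    c=bot.camera(n);cv2.imwrite(f"pics/{n}.png",c["pixels"])
    print(n,c["eye"],c["attitude"])
    for o in ("cup","board_top","barrel_rim","crossbar","plunger","jar_a","jar_b","extruder","vase","bowl"):
        print(o,[(round(d["p"],2),w(c,d["xyz"])) for d in bot.place_of(c,o)[:4]])
o=bot.get_obs();print(o)
E
```

```text
scene [1.0766 0.523  0.6947] [ 0.3527  0.8221 -0.4147 -0.1665]
cup [(0.86, array([ 0.3332, -0.2274,  0.0044])), (0.69, array([ 0.5509, -0.1288, -0.0013])), (0.67, array([ 0.4332, -0.1765,  0.0043])), (0.62, array([ 0.3401, -0.1236,  0.0059]))]
board_top [(0.76, array([0.5254, 0.1864, 0.0305]))]
barrel_rim [(0.56, array([0.5542, 0.049 , 0.1315]))]
crossbar [(0.6, array([0.5527, 0.046 , 0.1703])), (0.26, array([0.7512, 0.0061, 0.0049]))]
plunger [(0.65, array([0.5552, 0.0489, 0.0171])), (0.58, array([0.5528, 0.0463, 0.1748]))]
jar_a [(0.96, array([ 0.4538, -0.3459,  0.0085])), (0.83, array([ 0.6031, -0.2274,  0.003 ]))]
jar_b [(0.96, array([ 0.4538, -0.3459,  0.0085])), (0.83, array([ 0.6031, -0.2274,  0.003 ]))]
extruder [(0.65, array([0.552 , 0.0456, 0.0039])), (0.52, array([0.366 , 0.0197, 0.0009]))]
vase [(0.68, array([ 0.7639, -0.1829,  0.0036]))]
bowl [(0.66, array([0.4108, 0.304 , 0.0062]))]
top [0.3856 0.0127 0.9704] [-0.6392  0.7623 -0.0763  0.0667]
cup [(0.75, array([ 0.4437, -0.1758, -0.0017])), (0.75, array([ 0.5537, -0.122 ,  0.0004])), (0.69, array([ 0.3376, -0.2268, -0.0
[... 554 characters left out ...]
3479, -0.0004]))]
extruder [(0.77, array([ 0.5548,  0.0504, -0.0032]))]
vase [(0.92, array([ 0.7696, -0.185 , -0.0006]))]
bowl [(0.8, array([0.4118, 0.3036, 0.0012])), (0.57, array([ 0.3622,  0.02  , -0.0003]))]
{'clock': 1.1, 'joint_pos': array([ 1.135 ,  0.2406,  0.005 ,  1.3352, -0.    ,  1.5708]), 'joint_vel': array([-0.0017,  0.0005,  0.0017,  0.0001, -0.0012, -0.0016]), 'tau': array([  0.0004, -37.2219,  25.2696,   0.0013,   0.0001,  -0.    ]), 'eef_pos': array([0.2111, 0.4533, 0.2313]), 'tool_rot': array([0.2162, 0.9763, 0.    , 0.    ]), 'ft_force': array([-0.0485,  0.0015, -0.4983]), 'ft_torque': array([0.0059, 0.0133, 0.09  ]), 'grasp_force': 0.0, 'grip_width': 0.08542555107630244}
```

View pics/scene.png

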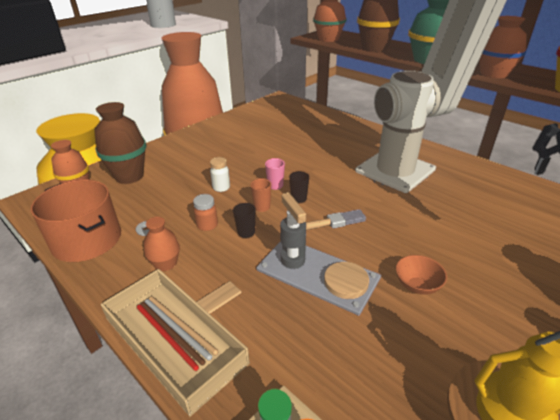

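View pics/top.png

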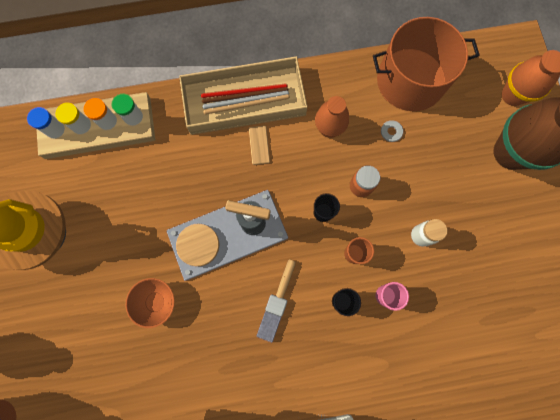

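The scene picture shows the terracotta cup at about (262,195), between two black look-alikes, a pink one, the steel-lidded jar and the white jar. In the top view it is at (359,251). The board is at (197,245) and the cross-bar at about (247,210). Next I'll refine these from depth.

Run:
```python
from h import *
np.set_printoptions(precision=4,suppress=True)
def near(P,xy,r,z0,z1):
    return P[(np.hypot(P[...,0]-xy[0],P[...,1]-xy[1])<r)&(P[...,2]>z0)&(P[...,2]<z1)]
for n in ("scene","top"):
    c=bot.camera(n);P=cloud(c)
    q=near(P,(.44,-.176),.05,.073,.09);ci=cv2.minEnclosingCircle((q[:,:2]*1000).astype(np.float32))
    print(n,"rim",len(q),ci,np.percentile(q[:,2],[5,50,95]))
    q=near(P,(.5245,.187),.075,.025,.04);ci=cv2.minEnclosingCircle((q[:,:2]*1000).astype(np.float32));print("board",ci,np.median(q[:,2]))
    q=near(P,(.555,.048),.06,.177,.20);r=cv2.minAreaRect((q[:,:2]*1000).astype(np.float32));print("bar",len(q),r,q.mean(0),np.percentile(q[:,2],[5,50,95]))
    d=q[:,:2]-q[:,:2].mean(0);u=np.linalg.svd(d,full_matrices=False)[2][0];print("dir",u,np.degrees(np.arctan2(u[1],u[0])))
    q=near(P,(.555,.048),.04,.120,.133);print("rim",len(q),cv2.minEnclosingCircle((q[:,:2]*1000).astype(np.float32)))
    q=near(P,(.54,.11),.25,.008,.016);r=cv2.minAreaRect((q[:,:2]*1000).astype(np.float32));print("plate",r)
```

```text
scene rim 148 ((441.5202331542969, -177.0015411376953), 30.74690055847168) [0.0736 0.0792 0.0831]
board ((524.8828735351562, 184.79879760742188), 51.36943435668945) 0.03151075587388502
bar 280 ((555.1657104492188, 48.88822555541992), (90.45751190185547, 20.398685455322266), 67.49676513671875) [0.5585 0.053  0.1842] [0.1784 0.185  0.1869]
dir [-0.3678 -0.9299] -111.57805540690929
rim 272 ((554.3179931640625, 48.947322845458984), 30.47542953491211)
plate ((532.0540771484375, 89.17436218261719), (323.7231140136719, 487.59405517578125), 56.707252502441406)
top rim 171 ((442.4220275878906, -176.02976989746094), 29.78777503967285) [0.0748 0.0789 0.0818]
board ((525.0552978515625, 185.73992919921875), 49.95294952392578) 0.029771729499806776
bar 448 ((555.2039184570312, 49.4450798034668), (90.16248321533203, 20.457916259765625), 67.25131225585938) [0.5544 0.0491 0.183 ] [0.18   0.1832 0.1854]
dir [0.3811 0.9245] 67.60044467716124
rim 283 ((555.5008544921875, 49.30668640136719), 30.018476486206055)
plate ((523.441162109375, 83.71018981933594), (337.94952392578125, 490.4028015136719), 53.58234786987305)
```

Request:
{"op": "carry_out", "data": {"increments": [8.5,0,0,0,-0.145,8.5,0,0,0,-0.145,8.5,0,0,0,-0.146,8.5,-1.9,-5.2,0,0,8.5,-1.9,-5.2,0,0]}}

```text
clock: 1.82
eef_pos: [0.2493, 0.3484, 0.231]
tool_rot: [-0.001, 1.0, -0.0, 0.0]
ft_force: [0.8, 0.6, -0.9]
grip_width: 0.085
grasp_force: 0.0
```

Request:
{"op": "carry_out", "data": {"increments": [8.5,-1.9,-5.2,0,0,8.5,-1.9,-5.2,0,0,8.5,-1.9,-5.2,0,0,8.5,-1.9,-5.2,0,0,8.5,-1.9,-5.2,0,0]}}

```text
clock: 2.45
eef_pos: [0.3446, 0.0877, 0.2317]
tool_rot: [-0.0, 1.0, 0.0, 0.001]
ft_force: [1.2, 0.3, -0.2]
grip_width: 0.085
grasp_force: 0.0
```

Request:
{"op": "carry_out", "data": {"increments": [8.5,-1.9,-5.2,0,0,8.5,-1.9,-5.2,0,0,8.5,-1.9,-5.2,0,0,8.5,-1.9,-5.2,0,0,8.5,-1.9,-5.2,0,0]}}

```text
clock: 3.08
eef_pos: [0.4397, -0.1726, 0.2315]
tool_rot: [0.0, 1.0, -0.0, 0.0]
ft_force: [0.8, 1.3, -0.7]
grip_width: 0.085
grasp_force: 0.0
```

Request:
{"op": "carry_out", "data": {"increments": [8.5,-0.23,-0.4,2.5,0,8.5,0,0,4,0,8.5,0,0,3.5,0,8.5,0,0,1,0,8.5,0,0,0,0]}}

```text
clock: 3.7
eef_pos: [0.4414, -0.1746, 0.1214]
tool_rot: [-0.0, 1.0, 0.0, -0.0]
ft_force: [0.4, 0.7, -0.2]
grip_width: 0.0853
grasp_force: 0.0
```

Request:
{"op": "carry_out", "data": {"increments": [8.5,-0.05,-0.2,1.5,0,8.5,0,0,2.6,0,8.5,0,0,2.5,0,8.5,0,0,1.5,0,8.5,0,0,0,0]}}

```text
clock: 4.32
eef_pos: [0.4416, -0.1765, 0.0397]
tool_rot: [-0.0, 1.0, 0.0, -0.001]
ft_force: [-0.7, -0.1, 0.5]
grip_width: 0.0852
grasp_force: 0.0
```

Request:
{"op": "carry_out", "data": {"increments": [6.6,0,0,0,0,6.3,0,0,0,0,6.0,0,0,0,0,5.5,0,0,0,0,5.0,0,0,0,0]}}

```text
clock: 4.95
eef_pos: [0.4427, -0.1767, 0.0416]
tool_rot: [-0.0, 1.0, -0.0, 0.001]
ft_force: [-0.9, 1.6, 7.2]
grip_width: 0.0576
grasp_force: 62.7
```

Request:
{"op": "carry_out", "data": {"increments": [5,0,0,-1,0,5,0,0,-2.5,0,5,0,0,-3,0,5,0,0,-2.5,0,5,0,0,-1,0]}}

```text
clock: 5.58
eef_pos: [0.4428, -0.1771, 0.1421]
tool_rot: [-0.0, 1.0, -0.001, 0.001]
ft_force: [-0.4, -1.0, -2.5]
grip_width: 0.0573
grasp_force: 64.3
```

Request:
{"op": "carry_out", "data": {"increments": [5,0.2,2,0,0,5,0.2,4,0,0,5,0.2,5,0,0,5,0.2,5,0,0,5,0.2,5,0,0]}}

```text
clock: 6.2
eef_pos: [0.4312, 0.0347, 0.1398]
tool_rot: [0.0, 1.0, -0.0, -0.0]
ft_force: [0.9, -0.7, -0.7]
grip_width: 0.0573
grasp_force: 64.4
```

Request:
{"op": "carry_out", "data": {"increments": [5,0,5,0,0,5,-0.5,3.5,0,0,5,-3,2.5,0,0,5,-3,2,0,0,5,-2,1,0,0]}}

```text
clock: 6.82
eef_pos: [0.5175, 0.1745, 0.1394]
tool_rot: [-0.001, 1.0, -0.0, -0.0]
ft_force: [0.3, -1.0, -1.7]
grip_width: 0.0571
grasp_force: 64.5
```

Request:
{"op": "carry_out", "data": {"increments": [5,0,0,0,0,5,0,0,0,0,5,0,0,0,0,5,0,0,0,0,5,0,0,0,0]}}

```text
clock: 7.45
eef_pos: [0.5167, 0.1731, 0.1406]
tool_rot: [0.0, 1.0, 0.0, 0.0]
ft_force: [-0.4, 0.2, -2.2]
grip_width: 0.0576
grasp_force: 64.5
```

Run:
```python
from h import *
np.set_printoptions(precision=4,suppress=True)
c=bot.camera("scene");cv2.imwrite("pics/held.png",cv2.resize(c["pixels"][150:350,230:430],(700,700)))
print(bot.get_obs()["eef_pos"])
for o in ("cup","board_top"): print(o,[(round(d["p"],2),w(c,d["xyz"])) for d in bot.place_of(c,o)[:5]])
P=cloud(c);m=(np.hypot(P[...,0]-.525,P[...,1]-.185)<.06)&(P[...,2]>.05)
b=c["pixels"].astype(int);red=(b[...,2]>b[...,0]*1.8)&m
q=P[red];print(len(q),np.percentile(q,[1,50,99],axis=0))
```

```text
[0.5168 0.1732 0.1406]
cup [(0.93, array([0.509 , 0.1754, 0.0995])), (0.91, array([ 0.548 , -0.1257, -0.0025])), (0.88, array([ 0.3383, -0.1218,  0.0041])), (0.73, array([ 0.3347, -0.2253,  0.0028])), (0.46, array([0.5539, 0.0497, 0.0158]))]
board_top [(0.72, array([0.5244, 0.1857, 0.0333]))]
972 [[0.4895 0.1432 0.103 ]
 [0.5326 0.174  0.1561]
 [0.5444 0.2138 0.316 ]]
```

View pics/held.png

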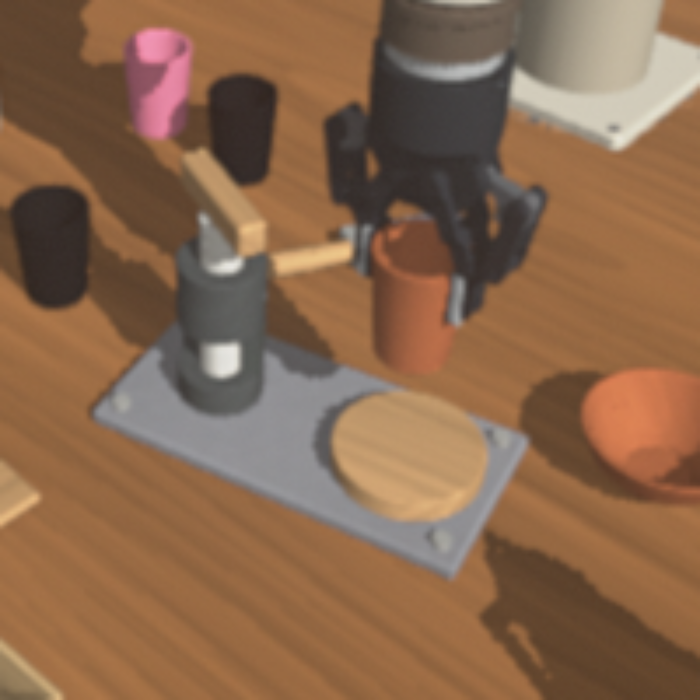

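The cup is held upright (crop pixel 415,300), level with and beside the board at (410,455). I'll centre it over the board and lower it.

Request:
{"op": "carry_out", "data": {"increments": [5,-0.4,0.6,0,0,5,-0.43,0.6,1.5,0,5,0,0,2,0,5,0,0,2,0,5,0,0,0.8,0]}}

```text
clock: 8.22
eef_pos: [0.524, 0.1853, 0.0749]
tool_rot: [-0.0, 1.0, -0.001, -0.002]
ft_force: [-0.3, -0.0, -1.3]
grip_width: 0.0572
grasp_force: 64.5
```

Request:
{"op": "carry_out", "data": {"increments": [5,0,0,0.2,0,5,0,0,0,0,5,0,0,0,0,5,0,0,0,0,5,0,0,0,0]}}

```text
clock: 8.85
eef_pos: [0.5254, 0.1854, 0.0757]
tool_rot: [-0.0, 1.0, 0.0, 0.0]
ft_force: [0.7, -0.2, -2.0]
grip_width: 0.0571
grasp_force: 64.5
```

Request:
{"op": "carry_out", "data": {"increments": [5,0,0,0.1,0,5,0,0,0.1,0,5,0,0,0,0,5,0,0,0,0,5,0,0,0,0]}}

```text
clock: 9.48
eef_pos: [0.5253, 0.1854, 0.0733]
tool_rot: [-0.0, 1.0, 0.0, 0.0]
ft_force: [0.0, 0.1, -2.2]
grip_width: 0.0575
grasp_force: 64.5
```

Request:
{"op": "carry_out", "data": {"increments": [5,0,0,0.1,0,5,0,0,0.05,0,5,0,0,0,0,5,0,0,0,0,5,0,0,0,0]}}

```text
clock: 10.1
eef_pos: [0.5252, 0.1853, 0.0718]
tool_rot: [-0.0, 1.0, -0.0, -0.0]
ft_force: [-0.6, 1.1, -1.1]
grip_width: 0.0569
grasp_force: 64.5
```

Contact is beginning, so the cup is within about a millimetre of the board. One more small step, then release.

Request:
{"op": "carry_out", "data": {"increments": [5,0,0,0.1,0,5,0,0,0,0,5,0,0,0,0,5,0,0,0,0,5,0,0,0,0]}}

```text
clock: 10.72
eef_pos: [0.5255, 0.1854, 0.0717]
tool_rot: [-0.0, 1.0, 0.0, 0.001]
ft_force: [-2.7, -0.4, 6.0]
grip_width: 0.0574
grasp_force: 64.9
```

Request:
{"op": "carry_out", "data": {"increments": [5.7,0,0,0,0,6.0,0,0,0,0,6.5,0,0,0,0,7.5,0,0,0,0,8.5,0,0,0,0]}}

```text
clock: 11.35
eef_pos: [0.5252, 0.1853, 0.0706]
tool_rot: [-0.0, 1.0, -0.0, -0.0]
ft_force: [0.2, -0.7, -0.3]
grip_width: 0.0851
grasp_force: 0.0
```

Request:
{"op": "carry_out", "data": {"increments": [8.5,0,0,-0.5,0,8.5,0,0,-2,0,8.5,0,0,-3,0,8.5,0,0,-4,0,8.5,0,0,-4,0]}}

```text
clock: 11.98
eef_pos: [0.5251, 0.1853, 0.2073]
tool_rot: [-0.0, 1.0, 0.0, 0.0]
ft_force: [1.3, 0.8, -0.8]
grip_width: 0.0852
grasp_force: 0.0
```

Request:
{"op": "carry_out", "data": {"increments": [8.5,0,0,-3,0,8.5,0,0,-0.5,-0.17,8.5,0,0,0,-0.17,8.5,0,0,0,-0.17,8.5,0,0,0,-0.17]}}

```text
clock: 12.6
eef_pos: [0.5252, 0.1853, 0.2412]
tool_rot: [-0.336, 0.942, -0.0, 0.0]
ft_force: [0.9, -0.1, 0.8]
grip_width: 0.0852
grasp_force: 0.0
```

Request:
{"op": "carry_out", "data": {"increments": [8.5,0,0,0,-0.17,8.5,0,0,0,-0.17,8.5,0,0,0,-0.156,8.5,0,0,0,0,8.5,0,0,0,0]}}

```text
clock: 13.22
eef_pos: [0.5252, 0.1854, 0.241]
tool_rot: [-0.554, 0.833, -0.0, 0.0]
ft_force: [-0.8, -0.8, -0.4]
grip_width: 0.0849
grasp_force: 0.0
```

Run:
```python
from h import *
np.set_printoptions(precision=4,suppress=True)
def near(P,xy,r,z0,z1):
    return P[(np.hypot(P[...,0]-xy[0],P[...,1]-xy[1])<r)&(P[...,2]>z0)&(P[...,2]<z1)]
s=bot.get_obs();Rt=R.from_quat(s["tool_rot"]).as_matrix();print(s["eef_pos"])
for n in ("scene","top"):
    c=bot.camera(n);P=cloud(c)
    if n=="scene": cv2.imwrite("pics/placed.png",cv2.resize(c["pixels"][150:350,230:430],(600,600)))
    q=near(P,(.525,.185),.05,.104,.118);print(n,len(q))
    if len(q): print("cuprim",cv2.minEnclosingCircle((q[:,:2]*1000).astype(np.float32)),np.median(q[:,2]))
    q=near(P,(.555,.048),.06,.177,.20)
    r=cv2.minAreaRect((q[:,:2]*1000).astype(np.float32));print("bar",len(q),r)
    d=np.array([r[0][0]/1000,r[0][1]/1000,.161])-s["eef_pos"];print("tool shift cm",Rt.T@d*100)
    q=near(P,(.555,.048),.04,.120,.133);print("rim",cv2.minEnclosingCircle((q[:,:2]*1000).astype(np.float32)))
```

```text
[0.5252 0.1854 0.241 ]
scene 222
cuprim ((524.1942138671875, 185.98736572265625), 30.55058479309082) 0.11022768748343631
bar 279 ((555.3063354492188, 49.502742767333984), (89.68297576904297, 20.510238647460938), 67.02433776855469)
tool shift cm [11.3687 -8.0225  7.9996]
rim ((556.4876098632812, 49.16005325317383), 30.468595504760742)
top 178
cuprim ((524.5774536132812, 185.92568969726562), 29.827011108398438) 0.1091959157758971
bar 446 ((555.3358154296875, 49.41697692871094), (90.24523162841797, 20.47504425048828), 67.60457611083984)
tool shift cm [11.3754 -8.0285  7.9996]
rim ((555.2205200195312, 49.42298889160156), 29.939830780029297)
```

View pics/placed.png

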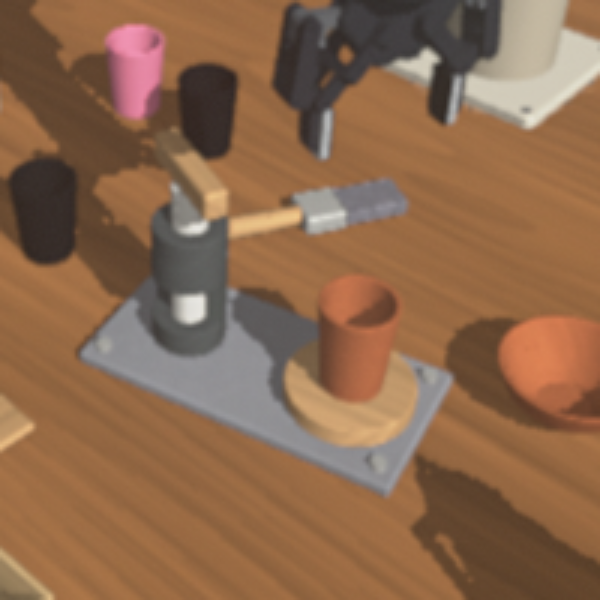

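The cup stands upright and centred on the board (crop pixel 355,340), and the bar hasn't moved. Now I'll move over the bar.

Request:
{"op": "carry_out", "data": {"increments": [8.5,3,-2,0,0,8.5,4,-3,0,0,8.5,3.4,-2.4,0,0,8.5,0.97,-0.63,0,0,8.5,0,0,0,0]}}

```text
clock: 13.95
eef_pos: [0.5556, 0.0491, 0.2408]
tool_rot: [-0.554, 0.833, 0.0, 0.0]
ft_force: [0.1, 0.6, -0.3]
grip_width: 0.0851
grasp_force: 0.0
```

Request:
{"op": "carry_out", "data": {"increments": [8.5,0,0,1.5,0,8.5,0,0,2,0,8.5,0,0,1.5,0,6,0,0,0,0,5,0,0,0,0]}}

```text
clock: 14.58
eef_pos: [0.5558, 0.05, 0.1911]
tool_rot: [-0.555, 0.832, -0.0, 0.0]
ft_force: [-0.2, 0.1, -0.2]
grip_width: 0.0511
grasp_force: 0.0
```

Request:
{"op": "carry_out", "data": {"increments": [5,0,0,1.5,0,5,0,0,1.5,0,4,0,0,0,0,3.2,0,0,0,0,3,0,0,0,0]}}

```text
clock: 15.2
eef_pos: [0.556, 0.0495, 0.1613]
tool_rot: [-0.555, 0.832, -0.0, 0.0]
ft_force: [1.0, 0.3, -0.1]
grip_width: 0.0305
grasp_force: 0.1
```

Request:
{"op": "carry_out", "data": {"increments": [2.8,0,0,0,0,2.6,0,0,0,0,2.4,0,0,0,0,2.3,0,0,0,0,2.3,0,0,0,0]}}

```text
clock: 15.82
eef_pos: [0.5555, 0.0499, 0.162]
tool_rot: [-0.555, 0.832, 0.0, 0.001]
ft_force: [-2.0, 0.9, 5.7]
grip_width: 0.0227
grasp_force: 3.0
```

Request:
{"op": "carry_out", "data": {"increments": [2.2,0,0,0,0,2.15,0,0,0,0,2.1,0,0,0,0,2.05,0,0,0,0,2.0,0,0,0,0]}}

```text
clock: 16.45
eef_pos: [0.5561, 0.0498, 0.1622]
tool_rot: [-0.555, 0.832, -0.0, 0.001]
ft_force: [-2.7, 0.2, 6.5]
grip_width: 0.0201
grasp_force: 6.0
```

Request:
{"op": "carry_out", "data": {"increments": [1.8,0,0,0,0,1.5,0,0,0,0,1.2,0,0,0,0,1,0,0,0,0,1,0,0,0,0]}}

```text
clock: 17.08
eef_pos: [0.5559, 0.0499, 0.1624]
tool_rot: [-0.555, 0.832, -0.0, 0.001]
ft_force: [-2.6, 0.8, 7.4]
grip_width: 0.019
grasp_force: 61.6
```

Request:
{"op": "carry_out", "data": {"increments": [1,0,0,-0.3,0,1,0,0,-0.4,0,1,0,0,-0.4,0,1,0,0,-0.4,0,1,0,0,0,0]}}

```text
clock: 17.7
eef_pos: [0.5557, 0.0495, 0.1761]
tool_rot: [-0.555, 0.832, -0.0, 0.0]
ft_force: [-0.5, -0.3, -5.0]
grip_width: 0.0186
grasp_force: 61.0
```

Request:
{"op": "carry_out", "data": {"increments": [1,0,0,-0.5,0,1,0,0,-0.5,0,1,0,0,-0.5,0,1,0,0,-0.5,0,1,0,0,-0.5,0]}}

```text
clock: 18.32
eef_pos: [0.5557, 0.0495, 0.2012]
tool_rot: [-0.555, 0.832, -0.0, 0.0]
ft_force: [-0.5, 0.3, -3.5]
grip_width: 0.0189
grasp_force: 61.0
```

Request:
{"op": "carry_out", "data": {"increments": [1,0,0,-0.5,0,1,0,0,-0.5,0,1,0,0,-0.5,0,1,0,0,-0.5,0,1,0,0,-0.5,0]}}

```text
clock: 18.95
eef_pos: [0.5556, 0.0495, 0.2261]
tool_rot: [-0.555, 0.832, -0.0, -0.0]
ft_force: [-0.4, 0.3, -3.8]
grip_width: 0.0185
grasp_force: 61.0
```

Request:
{"op": "carry_out", "data": {"increments": [1,0,0,-0.5,0,1,0,0,-0.5,0,1,0,0,-0.3,0,1,0,0,0,0,1,0,0,0,0]}}

```text
clock: 19.58
eef_pos: [0.5555, 0.0495, 0.2386]
tool_rot: [-0.555, 0.832, 0.0, -0.0]
ft_force: [-0.4, -0.4, -4.5]
grip_width: 0.0188
grasp_force: 61.1
```

Run:
```python
from h import *
np.set_printoptions(precision=4,suppress=True)
s=bot.get_obs();print(s["eef_pos"],s["ft_force"],s["ft_torque"])
c=bot.camera("scene");cv2.imwrite("pics/end.png",cv2.resize(c["pixels"][120:320,230:430],(600,600)))
for n in ("crossbar","plunger","cup"):print(n,[(round(d["p"],2),w(c,d["xyz"])) for d in bot.place_of(c,n)[:2]])
P=cloud(c);m=bot.regions_of(c,"crossbar");q=P[m[0]["mask"]];print(np.nanpercentile(q,[2,50,98],axis=0))
```

```text
[0.5555 0.0495 0.2386] [-0.4321 -0.4455 -4.5144] [-0.0133  0.0228 -0.0412]
crossbar [(0.98, array([0.5534, 0.0441, 0.2476]))]
plunger [(0.72, array([0.5543, 0.0462, 0.0916]))]
cup [(0.65, array([ 0.5506, -0.1272, -0.0016])), (0.64, array([ 0.3335, -0.2285,  0.0028]))]
[[0.5478 0.0379 0.1289]
 [0.5657 0.0583 0.2071]
 [0.5789 0.0906 0.2626]]
```

View pics/end.png

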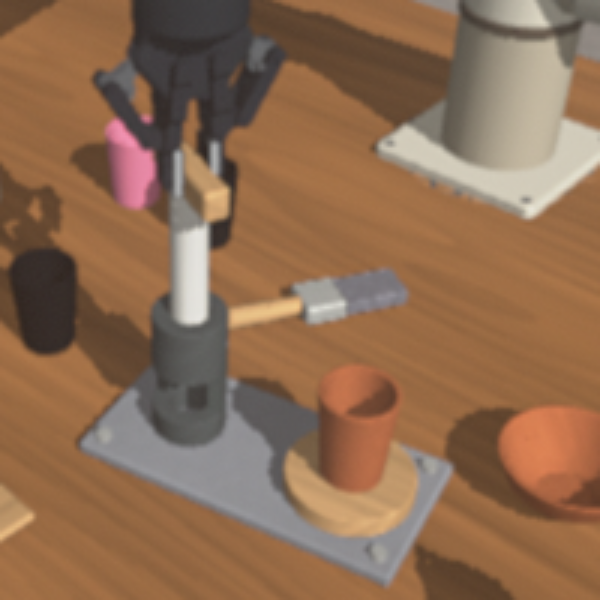

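The window (crop pixel 198,395) is clear, the rod is straight in the barrel, and the cup is standing on the board. One hold, then I'll hand it in.

Request:
{"op": "carry_out", "data": {"increments": [1,0,0,0,0,1,0,0,0,0,1,0,0,0,0,1,0,0,0,0,1,0,0,0,0]}}

```text
clock: 20.45
eef_pos: [0.5557, 0.0495, 0.2388]
tool_rot: [-0.555, 0.832, -0.0, 0.0]
ft_force: [-0.9, 0.1, -4.8]
grip_width: 0.0189
grasp_force: 61.1
```

```bash
python3 -c "
from workcell import bot
print(bot.get_obs()['eef_pos'],bot.job_done())"
```

```text
the job is handed in; nothing more can be done
[0.55565093 0.04947133 0.2388277 ] None
```

The job is handed in, with no verdict returned: the cup stands upright on the middle of the board, released, and the gripper holds the plunger about 76 mm up, in line with the barrel and clear of the window.

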